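# Check-weigh the lunch tin on the hand scale and sort it

### The arm

A 7-joint arm with a two-finger parallel gripper is mounted at the origin on a cart in front of the work surface, level with it; the furniture and walls round the work are solid. World frame = base frame: x ahead of the robot, y to its left, z up, the work surface at z = 0. Lengths are in m, angles in rad, forces in N, time in s.
With the tool pointing down it reaches from about 0.425 to 0.875 m from the base axis. Payload 4.7 kg.
Tool frame: the origin (TCP) lies between the finger pads; the fingertips stand 14 mm ahead of it and the grasp point (between the pads) lies 5 mm behind it; z points along the fingers, y is the line along which they close (so a half turn about z gives the same grasp; the last joint's range is limited). The gripper opens to 87 mm and grips with 3 to 60 N. Pads are 19 mm wide; open, the fingers measure 117 mm over their backs; the gripper's body (75 mm by 190 mm) begins 51 mm behind the grasp point.
Start: joints at [-1.189, 0.321, -0.07, 1.45, 0.023, 1.371, -0.057], TCP at [0.234, 0.607, 0.237] pointing down, gripper open.
Joint ranges: [-2.86, 2.86], [-0.3, 2.09], [-1.38, 1.24], [0.06, 2.45], [-1.56, 4.7], [0.09, 2.05], [-2.69, 2.69]. Speed limits (rad/s): [2.57, 2.57, 3.14, 3.14, 3.14, 3.14, 3.14].

### API

Orientations are given as a rotation vector (axis times angle).
In Python, from bench import ctrl gives the robot as it stands.
- The arm moves only by the shell command python3 -m inch 'ROWS' [OPENING] [FORCE]. ROWS is JSON, a list of rows, each a list of 6 numbers: the shift along the world's x, y, z in mm, then the turn, a rotation vector about the world's x, y, z in degrees. In form: [[tx, ty, tz, rx, ry, rz], ...]. A call has 1 to 20 rows; each row is the pose to reach, as a shift and turn from the pose commanded when the call began; what a row does not reach only later rows make up. A row lasts 1/8 s, in which the tool goes at most 62.5 mm and 10.7 degrees, less where a joint would pass 70% of its speed; a pose out of reach is approached as far as the arm can. A call with a gripper value outside its range is refused whole. OPENING is the finger opening in mm, from 0 to 87, set as the call begins (- or left out, the last holds). The fingers move at their own pace and stop on an object; FORCE is the grip in N (left out, the last holds). Time passes only in rows, so rows that repeat a pose let the fingers close. It gives the time, the measured TCP pose, the force, the opening and the grip force at its end, in the units of the state.
- ctrl.get_state(): the state, without advancing time (a new reading comes with each control period).
- ctrl.get_image(name): name is "scene" or "top"; returns (picture, depth): 384x512x3 uint8, red, green, blue; 384x512 float32, m along the optical axis (not along the pixel's ray), 0 where there is no reading.
- ctrl.camera_params(name): a dict with "mtx" (3x3 intrinsics, pixels), "T" (4x4, takes a point from camera to world coordinates). Camera axes: x right, y down, z forward; pixel columns grow to the right and rows downward; lengths in m; the calibration is good to about 2 mm. A picture is of the moment at which its call begins. camera_params takes no time and is no camera call.
- ctrl.close_job(): hands the job in; it is judged then, once.
The state is a dict: "time": time; "joint_positions": joint angles; "qd": joint speeds; "joint_torque": joint torques, N m; "position": TCP position; "tool_rot": TCP orientation; "ft_force": force on the tool from outside, world axes, zero at the start; "torque": the same for the moment, N m; "grip_width": opening from 0.0 (shut) to 1.0 (fully open); "grip_force": force on a finger pad.
Only numpy, scipy, OpenCV 4.12 (cv2) and the standard library are available. Lean on these libraries where they do the work, as an engineer would, in place of code of your own. Each camera call takes 0.05 s, during which the arm holds its last target. There are 200 camera calls.

### The job

Take the hand scale from its stand, catch the closed lunch tin's wire bail with the hook and first pull only lightly, about 150 g, pausing there a good second to check the hook while the tin still stands; then lift until it hangs just clear of the worktop (never above 10 cm) and hold it still two seconds to weigh it. Still on the hook, carry it over and set it down gently in the middle of a trivet: the cork one for 600 g or more, the blue one for less. Unhook and put the scale back in its stand, without touching the tin with the gripper, jerking, tipping or pressing on it, or disturbing other things.

Things in the scene. Friction and masses are not known exactly. Their poses are not given: they have to be found in the camera images.
- tin: The load: closed round steel lunch tin with green lid, 84 mm across (lid 87 mm, bail ears 95 mm), 60 mm high to the flat lid top, with a rigid upright wire bail arching over it. Loose, weight hidden, about 330 to 840 g. Origin: centre of its underside; z up; the bail arch lies in its y-z plane, so the top wire runs along its y axis.
- bail_top (a point): Centre of the bail wire (5 mm thick) at the top of the arch, 110 mm above the tin's underside, 50 mm above the lid; the wire falls by 2 mm at 18 mm to either side. Axes as the tin's.
- scale: Loose hand-held spring scale, about 160 g, used upright. Origin: centre of the underside of its black collar (58 x 44 x 8 mm in x, y, z), which rests on the stand. Above the collar a black rubber grip, 34 mm in x, 22 mm in y, up to 57 mm over the origin; below it a blue housing, 34 x 22 x 51 mm, with a dark display on its -x face; the hook hangs from it on a stiff spring.
- scale_grip (a point): Where to grip the scale: centre of its rubber grip, 33 mm above the scale's origin; close the fingers along the scale's y (22 mm wide). Room for fingertips down to 25 mm below this point (collar top). Axes as the scale's.
- hook_seat (a point): Lowest point inside the J of the scale's sprung hook, where a carried wire lies; unloaded 133 mm below scale_grip on the same axis; the hook wire's underside is 5 mm lower. Under load the hook slides straight down out of the housing, 2500 N/m (0.4 mm per 100 g), 6 mm of travel, then a hard stop; it does not yield when pushed up from its unloaded place. Axes as the scale's.
- hook_mouth (a point): Middle of the hook's mouth, 27 mm above hook_seat. The hook (5 mm wire) lies in the scale's x-z plane: rear shank 13 mm to -x, free tip 14 mm to +x. The mouth opens toward +x, above the tip (top 16 mm over the seat) and below the rod (37 mm over the seat), so a wire's centre goes in or out, along x, at 20 to 34 mm above the seat. Axes as the scale's.
- stand: Fixed stand of the scale: wooden top plate 110 x 100 mm at 120 mm height on four thin legs and a dark foot plate (8 mm thick), with an opening of 42 mm (its x) by 30 mm (its y) through which housing and hook hang. Origin: on the worktop under the opening's centre. Axes match the scale's when it hangs there; the scale lifts straight up out of it.
- stand_home (a point): Where scale_grip is when the scale sits fully home in the stand: 153 mm above the stand's origin, over the opening's centre.
- cork_trivet: Fixed round cork trivet, 160 mm across, 8 mm thick; for a tin of 600 g or more. Origin: centre of its underside, on the worktop.
- blue_trivet: Fixed round blue trivet, 160 mm across, 8 mm thick; for a tin lighter than 600 g. Origin: centre of its underside, on the worktop.
- mug_1: Bystander: white mug, to be left where it stands. Origin: centre of its underside.
- mill_1: Bystander: wooden pepper mill, to be left where it stands. Origin: centre of its underside.
- jar_2: Bystander: glass jar with black lid, to be left where it stands. Origin: centre of its underside.
- glass_1: Bystander: drinking glass, to be left where it stands. Origin: centre of its underside.
- box_1: Bystander: tea box, to be left where it stands. Origin: centre of its underside.
- tin_1: Bystander: small food tin, to be left where it stands. Origin: centre of its underside.
- spice_jar_1: Bystander: spice jar with black lid, to be left where it stands. Origin: centre of its underside.
- teaspoon_1: Bystander: teaspoon, to be left where it stands. Origin: centre of its underside.
Things that resemble listed ones, but are neither listed nor needed, are in the scene too. Leave any orange or pink look-alike of the tin alone.

How it is judged:
On the way, in this order (a step that is already met when the one before it is completed fails the run):
1. the scale pulls lightly on the bail, with 0.6 to 2.6 N (60 to 265 g), for 0.8 s while the tin still stands (contact force between tin and scale between 0.6 and 2.6 N and height (world z) of tin below 0.003 m), for 0.8 s.
2. the tin hangs on the scale's hook, clear of the worktop by at least 6 mm, and is held nearly still for 1 s, before it is over either trivet (height (world z) of tin above 0.006 m and contact force between tin and scale above 2 N and linear speed of tin below 0.04 m/s and horizontal distance between tin and cork_trivet above 0.08 m and horizontal distance between tin and blue_trivet above 0.08 m), for 1 s.
At the end, for the whole second after the job is handed in: The tin stands upright and still, centred within 45 mm on the cork trivet if it weighs 600 g or more, on the blue one if less (within 50 g of 600 g either will do). The scale is unhooked, at rest, upright and fully home in its stand (grip within 9 mm of its place) (((horizontal distance between tin and cork_trivet below 0.045 m and height (world z) of tin between 0.005 and 0.012 m and contact force between tin and cork_trivet above 5.4 N) or (horizontal distance between tin and blue_trivet below 0.045 m and height (world z) of tin between 0.005 and 0.012 m and contact force between tin and blue_trivet between 1.5 and 6.4 N)) and angle between tin's own z axis and vertical below 0.06 rad and linear speed of each of tin, scale below 0.02 m/s and contact force between tin and scale below 0.1 N and distance between scale_grip and stand_home below 0.009 m and angle between scale's own z axis and vertical below 0.08 rad); the robot touches nothing.
It fails at once if the gripper or arm touches the tin (contact force between any of the fingers, the arm and tin above 0.5 N).
It fails at once if the scale jerks or presses the tin: more than 12 N between them (the heaviest tin weighs 8.3 N) (contact force between scale and tin above 12 N).
It fails at once if the tin is set down hard: more than 30 N between it and a trivet or anything else (contact force between tin and anything else above 30 N).
It fails at once if the tin is raised more than 120 mm above the worktop or tipped by more than 0.5 rad (height (world z) of tin above 0.12 m or angle between tin's own z axis and vertical above 0.5 rad).
It fails at once if a bystander is moved by more than 20 mm (distance of any of mug_1, mill_1, jar_2, glass_1, box_1, tin_1, spice_jar_1, teaspoon_1 from where it was at the start of the episode above 0.02 m).
It also fails if it takes over 72 s, if anything falls off the work surface, if the arm or the gripper's body presses on something with over 40 N, if the wrist force passes 120 N, or if a joint passes its speed limit or range.

## Working session

There is one attempt and no reset: what is moved stays moved. The work goes in short steps, Python scripts to look and compute and a shell command to move; the robot and the scene stay as the last step left them, time stands still between calls to the robot, and variables do not carry over. Pictures are saved under pics/ and viewed, at most 12 in all, crops included, and the job is handed in when it is done.

```bash
ls; mkdir -p pics; cat > h.py <<'E'
import numpy as np, cv2
from bench import ctrl
def grab(n,f=None):
    im,d=ctrl.get_image(n); p=ctrl.camera_params(n)
    if f: cv2.imwrite('pics/'+f,im[:,:,::-1])
    return im,d,np.array(p['mtx']),np.array(p['T'])
def pts(d,K,T):
    v,u=np.mgrid[:d.shape[0],:d.shape[1]]
    c=np.stack([(u-K[0,2])/K[0,0]*d,(v-K[1,2])/K[1,1]*d,d],-1)
    return c@T[:3,:3].T+T[:3,3]
def ray(u,v,z,K,T):
    r=T[:3,:3]@np.array([(u-K[0,2])/K[0,0],(v-K[1,2])/K[1,1],1]); o=T[:3,3]
    return o+r*(z-o[2])/r[2]
E
python3 - <<'E'
from h import *
for n in('scene','top'):
    im,d,K,T=grab(n,n+'1.png'); np.savez('pics/'+n+'1.npz',im=im,d=d,K=K,T=T); print(n,T.round(3).tolist(),K[0,0])
s=ctrl.get_state(); print(s['time'],s['position'],s['tool_rot'],s['ft_force'],s['grip_width'])
E
```

```text
pics
scene [[0.847, -0.376, 0.377, -0.216], [-0.532, -0.623, 0.574, -1.215], [0.019, -0.686, -0.727, 1.666], [0.0, 0.0, 0.0, 1.0]] 488.1271286011602
top [[0.03, -0.978, 0.205, 0.248], [-1.0, -0.028, 0.011, 0.0], [-0.005, -0.206, -0.979, 1.54], [0.0, 0.0, 0.0, 1.0]] 445.90154640105624
0.1 [0.23360849 0.60604854 0.2355553 ] [-5.74414530e-01 -3.08843773e+00  2.75334023e-03] [ 0.17189017 -0.82182979  0.21967946] 1.0007613629844232
```

View pics/top1.png

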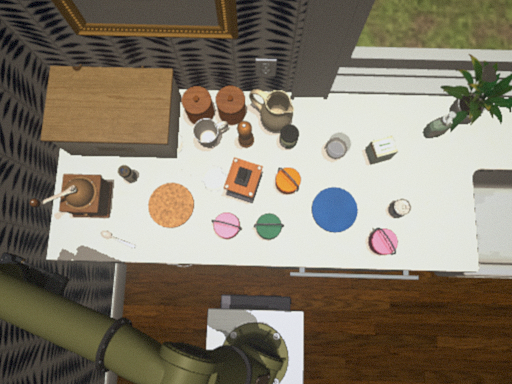

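View pics/scene1.png

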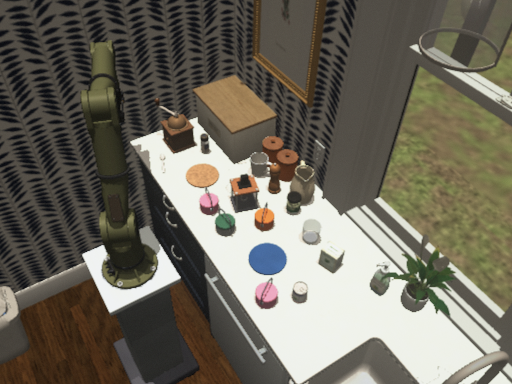

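The top view shows the green tin at (269,226), the stand with the scale at (244,179), the cork trivet at (171,205) and the blue one at (335,209). The pink (227,226) and orange (288,180) tins are look-alikes.

```bash
cat > m.py <<'E'
from h import *
t=np.load('pics/top1.npz'); s=np.load('pics/scene1.npz')
def hsv(a): return cv2.cvtColor(a['im'],cv2.COLOR_RGB2HSV)
def mask(a,lo,hi,box):
    m=cv2.inRange(hsv(a),lo,hi); z=np.zeros_like(m); x0,y0,x1,y1=box; z[y0:y1,x0:x1]=m[y0:y1,x0:x1]; return z
P=pts(t['d'],t['K'],t['T'])
def big(m): return max(cv2.findContours(m,0,2)[0],key=cv2.contourArea)
for nm,lo,hi,box,z in [('lid',(45,80,30),(90,255,255),(245,200,295,250),.06),('cork',(5,80,80),(25,255,255),(140,175,200,235),.008),('blue',(100,100,50),(125,255,255),(300,180,365,240),.008)]:
    c=big(mask(t,lo,hi,box)); hull=cv2.convexHull(c)
    w=np.array([ray(*p,z,t['K'],t['T'])[:2] for p in hull[:,0].astype(float)]).astype(np.float32)
    (cx,cy),r=cv2.minEnclosingCircle(w); e=cv2.fitEllipse(w)
    print(nm,np.round([cx,cy,r*2],4),'ell',np.round(e[0],4),np.round(e[1],4))
# stand plate: depth points z 0.105..0.13 around
q=P[150:210,215:272]; 
sel=(abs(q[...,2]-.12)<.01); w=(q[sel][:,:2]*1000).astype(np.float32)
print('plate rect',cv2.minAreaRect(w), np.median(q[sel][:,2]))
sel=(q[...,2]>.16); print('grip top',q[sel].mean(0).round(4) if sel.any() else None, sel.sum(), cv2.minAreaRect((q[sel][:,:2]*1000).astype(np.float32)))
q=P[200:252,243:297]; sel=(q[...,2]>.085)&(q[...,2]<.13); w=q[sel]; print('bail',len(w),w.mean(0).round(4),w[:,2].max())
print(cv2.fitLine((w[:,:2]*1000).astype(np.float32),2,0,.01,.01).ravel())
a=cv2.resize(t['im'][145:265,140:300],None,fx=5,fy=5,interpolation=3)[:,:,::-1]; cv2.imwrite('pics/ctop.png',a)
a=cv2.resize(s['im'][160:260,180:300],None,fx=6,fy=6,interpolation=3)[:,:,::-1]; cv2.imwrite('pics/cscene.png',a)
E
python3 m.py
```

```text
lid [ 0.4192 -0.0352  0.0774] ell [ 0.4237 -0.035 ] [0.077  0.0785]
cork [0.495  0.3058 0.158 ] ell [0.4951 0.3059] [0.1563 0.1564]
blue [ 0.4956 -0.2627  0.1557] ell [ 0.4955 -0.2627] [0.1541 0.1549]
plate rect ((577.63232421875, 55.86737060546875), (100.71842956542969, 111.06360626220703), 73.46959686279297) 0.12141904191488884
grip top [0.5377 0.0488 0.3338] 95 ((420.9423522949219, 35.671329498291016), (351.1766662597656, 27.36591339111328), 7.08558988571167)
bail 46 [ 0.427  -0.0332  0.1065] 0.11854110421942998
[ 2.3961233e-02 -9.9971288e-01  4.2698425e+02 -3.3222988e+01]
```

View pics/ctop.png

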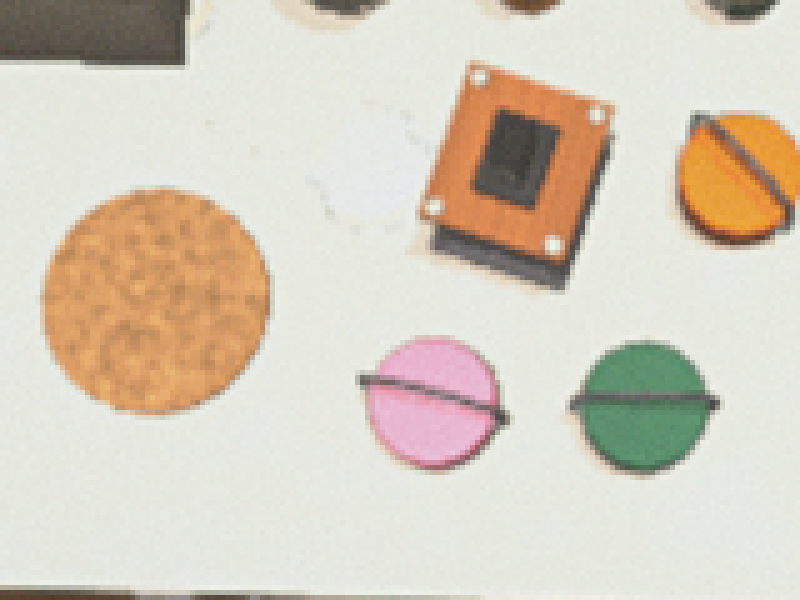

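View pics/cscene.png

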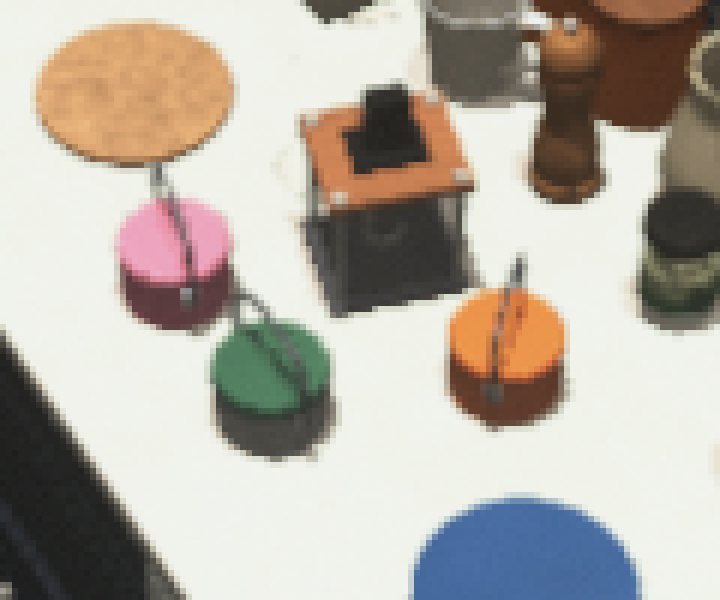

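```bash
cat >> m.py <<'E'
print('----')
K,T=t['K'],t['T']
c=big(mask(t,(3,120,80),(18,255,255),(220,150,266,205))); h=cv2.convexHull(c)
w=np.array([ray(*p,.12,K,T)[:2]*1000 for p in h[:,0].astype(float)],np.float32); r=cv2.minAreaRect(w); print('plate col',r,cv2.boxPoints(r).round().tolist())
# dark collar inside
m=cv2.inRange(hsv(t),(0,0,0),(180,255,75)); z=np.zeros_like(m); z[164:190,232:255]=m[164:190,232:255]
w=np.array([ray(*p,.128,K,T)[:2]*1000 for p in big(z)[:,0].astype(float)],np.float32); print('collar',cv2.minAreaRect(w))
for nm,u,v,zz in [('bailtop',268.8,224.6,.11),('ear L',254.2,225.8,.06),('ear R',283.6,225.2,.06),('lid',269.2,226,.06),('pink lid',226.6,225.4,.06),('pinkearL',212.2,221,.06),('pinkearR',240.6,229,.06),('orange lid',288,180.5,.06),('orange earL',279.4,168.5,.06),('orange earR',297.6,188,.06),('pink2',384,241,.06)]: print(nm,ray(u,v,zz,K,T).round(4)[:2])
# scene cross check of bail/lid/plate
S=pts(s['d'],s['K'],s['T']); q=S[200:240,205:240]; mm=mask(s,(45,80,30),(90,255,255),(205,200,245,245))>0
w=S[mm]; w=w[abs(w[:,2]-.06)<.012]; print('lid scene',w.mean(0).round(4),(w.max(0)-w.min(0)).round(3))
# obstacle map heights
for nm,(x0,y0,x1,y1) in dict(mug=(190,115,232,150),mill=(236,118,256,150),jar2=(278,122,302,150),glass=(322,132,350,162),box=(364,130,402,166),tin1=(388,196,414,222),spice=(115,162,140,186),teaspoon=(96,225,140,252)).items():
    q=P[y0:y1,x0:x1]; q=q[(q[...,2]>(.004 if nm=='teaspoon' else .02))&(q[...,2]<.4)]
    if len(q): print(nm,np.percentile(q,5,0).round(3),np.percentile(q,95,0).round(3))
E
python3 m.py | sed -n '/----/,$p'
```

```text
----
plate col ((574.7427978515625, 53.03224563598633), (98.32937622070312, 108.61872100830078), 73.1326675415039) [[509.0, 22.0], [612.0, -10.0], [641.0, 84.0], [537.0, 116.0]]
collar ((583.24951171875, 56.382850646972656), (27.425626754760742, 35.03049087524414), 70.59391021728516)
bailtop [ 0.4228 -0.0348]
ear L [0.4234 0.0125]
ear R [ 0.4283 -0.0853]
lid [ 0.4242 -0.0374]
pink lid [0.4221 0.1044]
pinkearL [0.4354 0.1531]
pinkearR [0.4114 0.0574]
orange lid [ 0.5812 -0.0978]
orange earL [ 0.6224 -0.0678]
orange earR [ 0.5561 -0.1306]
pink2 [ 0.3856 -0.4174]
lid scene [ 0.42   -0.0401  0.0625] [0.079 0.083 0.02 ]
mug [0.704 0.118 0.026] [0.803 0.233 0.097]
mill [0.716 0.033 0.033] [0.77  0.078 0.162]
jar2 [ 0.711 -0.121  0.036] [ 0.773 -0.065  0.1  ]
glass [ 0.675 -0.302  0.025] [ 0.749 -0.231  0.088]
box [ 0.667 -0.449  0.03 ] [ 0.727 -0.375  0.106]
tin1 [ 0.476 -0.499  0.03 ] [ 0.526 -0.449  0.074]
spice [0.572 0.432 0.031] [0.605 0.468 0.111]
teaspoon [0.335 0.415 0.004] [0.415 0.548 0.012]
```

```bash
python3 -m inch '[[0,-20,25,0,0,0],[15,-50,35,0,0,0],[40,-90,35,0,0,1],[70,-130,35,0,0,2],[100,-175,35,0,0,3],[130,-220,35,0,0,4],[160,-265,35,0,0,4.5],[190,-310,35,0,0,4.5],[220,-355,35,0,0,4.5],[250,-400,35,0,0,4.5],[275,-440,35,0,0,4.5],[300,-480,35,0,0,4.5],[320,-515,35,0,0,4.5],[335,-537,35,0,0,4.5],[344,-550,35,0,0,4.5],[344,-550,35,0,0,4.5]]' 60 20
```

```text
time: 2.1
position: [0.5778, 0.0559, 0.2712]
tool_rot: [-0.455, -3.108, 0.001]
ft_force: [0.5, 0.4, -0.4]
grip_width: 0.691
grip_force: 0.0
```

```bash
python3 -m inch '[[-1,-1,-40,0,0,0],[-1,-1,-80,0,0,0],[-1,-1,-105,0,0,0],[-1,-1,-116,0,0,0],[-1,-1,-123,0,0,0],[-1,-1,-123,0,0,0]]' 60 20 && python3 -m inch '[[0,0,0,0,0,0],[0,0,0,0,0,0],[0,0,0,0,0,0],[0,0,0,0,0,0],[0,0,0,0,0,0],[0,0,0,0,0,0]]' 0 25
```

```text
time: 2.85
position: [0.5769, 0.056, 0.149]
tool_rot: [0.452, 3.108, 0.001]
ft_force: [0.4, 0.0, -0.1]
grip_width: 0.688
grip_force: 0.0
time: 3.6
position: [0.5767, 0.0551, 0.1487]
tool_rot: [0.453, 3.109, -0.001]
ft_force: [-0.9, -1.4, 2.8]
grip_width: 0.251
grip_force: 25.0
```

```bash
python3 -m inch '[[0,0,5,0,0,0],[0,0,15,0,0,0],[0,0,35,0,0,0],[0,0,60,0,0,0],[0,0,85,0,0,0],[0,0,110,0,0,0],[0,0,130,0,0,0],[0,0,142,0,0,0],[0,0,145,0,0,0],[0,0,145,0,0,0],[0,0,145,0,0,0]]' && python3 - <<'E'
from h import *
im,d,K,T=grab('scene'); np.savez('pics/scene2.npz',im=im,d=d,K=K,T=T)
o=np.array([.577,.055,.3]); c=T[:3,:3].T@(o-T[:3,3]); u,v=K[0,0]*c[0]/c[2]+K[0,2],K[1,1]*c[1]/c[2]+K[1,2]; print(u,v)
u,v=int(u),int(v)
cv2.imwrite('pics/c2.png',cv2.resize(im[v-40:v+80,u-60:u+60],None,fx=5,fy=5,interpolation=3)[:,:,::-1])
print(ctrl.get_state()['ft_force'],ctrl.get_state()['torque'])
E
```

```text
time: 4.97
position: [0.5763, 0.0555, 0.2927]
tool_rot: [-0.453, -3.107, 0.001]
ft_force: [-0.1, 0.5, -2.5]
grip_width: 0.253
grip_force: 25.0
243.78890380623378 153.98439261714176
[ 0.63042601 -0.02557733 -1.1670786 ] [ 0.00353154 -0.01340775 -0.05267418]
```

View pics/c2.png

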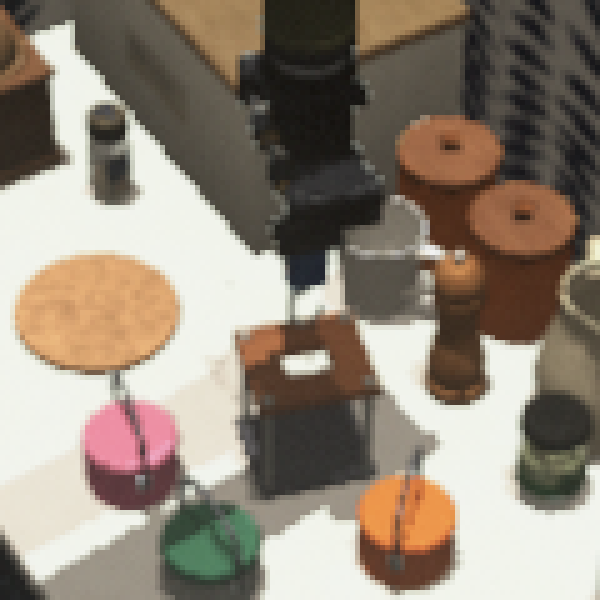

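The crop shows the scale out of the stand: the blue housing is at (305,270) and the hook shank at about (290,300), to the left. I need a closer look to get the mouth direction.

```bash
python3 - <<'E'
from h import *
s=np.load('pics/scene2.npz'); im=s['im']; u,v=243,153
cv2.imwrite('pics/c3.png',cv2.resize(im[v-5:v+33,u-20:u+30],None,fx=14,fy=14,interpolation=2)[:,:,::-1])
E
```

```text
(no output)
```

View pics/c3.png

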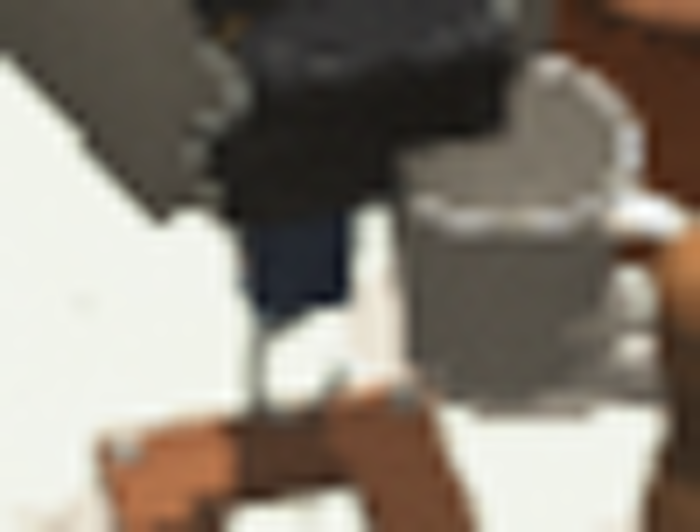

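The mouth is clear: the shank is on the left (258,360) and the free tip on the right (335,380). So scale +x points away from the robot, at about -17°. I'll turn the scale by -162° and approach the bail from the far side.

```bash
python3 -m inch '[[0,0,5,0,0,-5],[-3,-3,10,0,0,-14],[-9,-8,10,0,0,-24],[-16,-14,10,0,0,-34],[-23,-20,10,0,0,-44],[-30,-26,10,0,0,-54],[-37,-32,10,0,0,-64],[-44,-38,10,0,0,-74],[-51,-44,10,0,0,-84],[-58,-50,10,0,0,-94],[-66,-56,10,0,0,-104],[-74,-62,10,0,0,-114],[-82,-69,10,0,0,-124],[-90,-76,10,0,0,-134],[-97,-82,10,0,0,-144],[-102,-87,10,0,0,-152],[-105,-90,10,0,0,-158],[-107,-91,10,0,0,-161],[-107,-91,10,0,0,-162],[-107,-91,10,0,0,-162]]' && python3 - <<'E'
from h import *
im,d,K,T=grab('scene'); np.savez('pics/scene3.npz',im=im,d=d,K=K,T=T)
s=ctrl.get_state(); print(s['joint_positions'])
o=np.array([.469,-.036,.2]); c=T[:3,:3].T@(o-T[:3,3]); u,v=K[0,0]*c[0]/c[2]+K[0,2],K[1,1]*c[1]/c[2]+K[1,2]; print(u,v)
u,v=int(u),int(v)
cv2.imwrite('pics/c4.png',cv2.resize(im[v-40:v+60,u-50:u+50],None,fx=6,fy=6,interpolation=2)[:,:,::-1])
P=pts(d,K,T); h=cv2.cvtColor(im,cv2.COLOR_RGB2HSV); m=cv2.inRange(h,(100,80,20),(130,255,160)); z=np.zeros_like(m); z[v-40:v+30,u-30:u+30]=m[v-40:v+30,u-30:u+30]
w=P[z>0]; w=w[(w[:,2]>.12)&(w[:,2]<.30)]; print(len(w),w.min(0),w.max(0),np.median(w,0))
E
```

```text
time: 7.52
position: [0.4697, -0.0354, 0.3034]
tool_rot: [3.141, 0.04, -0.0]
ft_force: [0.1, 0.3, -1.6]
grip_width: 0.256
grip_force: 25.0
[-0.51898409 -0.11848042  0.49557522  1.783329    0.05671701  1.46307781
 -1.57765293]
232.75545673903267 194.08783700567824Traceback (most recent call last):
  File "<stdin>", line 8, in <module>
    return umr_minimum(a, axis, None, out, keepdims, initial, where)
ValueError: zero-size array to reduction operation minimum which has no identity
```

View pics/c4.png

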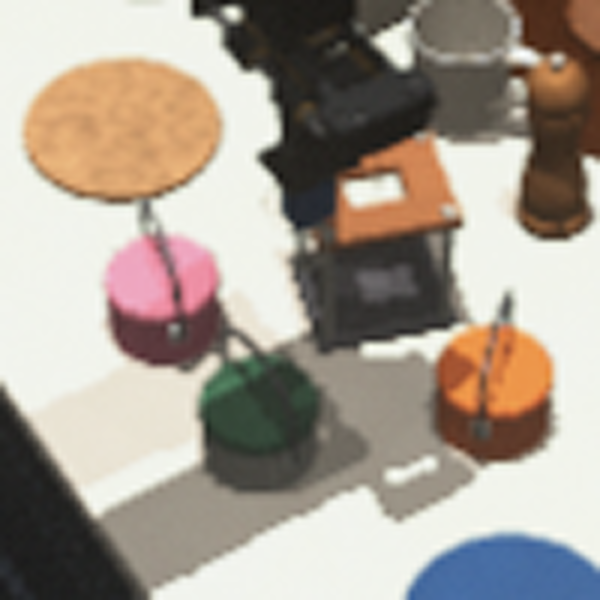

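The crop shows the scale over the area behind the green tin (260,420), with the stand empty at (380,200) and the other things undisturbed. Next I lower the scale behind the bail and take a force baseline.

```bash
cat >> h.py <<'E'
def force(n=8):
    f=[];p=[]
    for i in range(n):
        ctrl.get_image('scene'); s=ctrl.get_state(); f.append(s['ft_force']); p.append(s['position'])
    print(round(s['time'],2),'F',np.mean(f,0).round(2),'sd',np.std(f,0).round(2),'pos',np.mean(p,0).round(5),'grip',round(s['grip_width']*87,1),flush=True)
E
python3 -m inch '[[0,0,-10,0,0,0],[0,0,-30,0,0,0],[0,0,-50,0,0,0],[0,0,-70,0,0,0],[0,0,-83,0,0,0],[0,0,-90,0,0,0],[0,0,-91,0,0,0],[0,0,-91,0,0,0],[0,0,-91,0,0,0]]' && python3 - <<'E'
from h import *
force()
im,d,K,T=grab('scene')
o=np.array([.45,-.036,.11]); c=T[:3,:3].T@(o-T[:3,3]); u,v=K[0,0]*c[0]/c[2]+K[0,2],K[1,1]*c[1]/c[2]+K[1,2]; print(u,v)
u,v=int(u),int(v)
cv2.imwrite('pics/c5.png',cv2.resize(im[v-30:v+30,u-35:u+35],None,fx=10,fy=10,interpolation=2)[:,:,::-1])
E
```

```text
time: 8.7
position: [0.4701, -0.0354, 0.2132]
tool_rot: [-3.141, -0.039, -0.002]
ft_force: [0.2, -0.6, -1.8]
grip_width: 0.25
grip_force: 25.0
9.1 F [-0.11  0.02 -1.45] sd [0.16 0.47 0.58] pos [ 0.46989 -0.03546  0.21283] grip 21.8
229.05503852651887 210.32641150795348
```

View pics/c5.png

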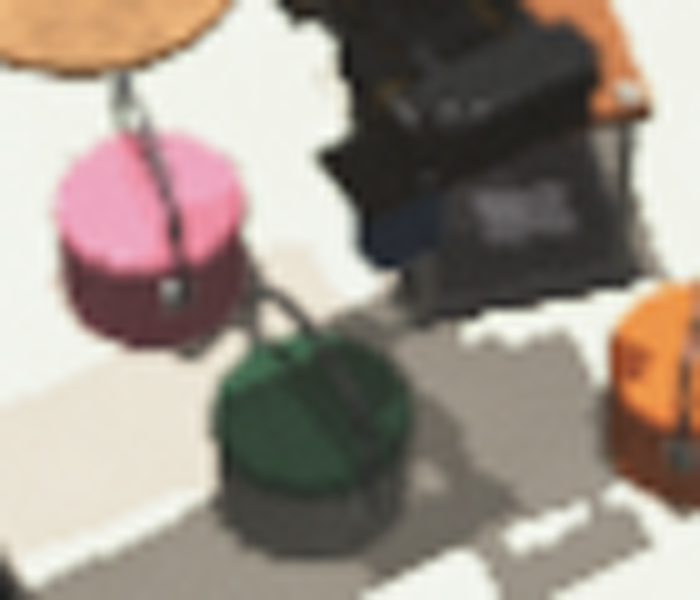

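The gripper with the scale is behind the tin, with the housing at (400,235). The bail top at (300,320) is free, and the hook hangs in the shadow by the stand. Now I move the hook onto the wire.

```bash
python3 -m inch '[[-4,0,0,0,0,0],[-10,0,0,0,0,0],[-17,0,0,0,0,0],[-24,0,0,0,0,0],[-31,0,0,0,0,0],[-37,0,0,0,0,0],[-42,0,0,0,0,0],[-45,0,0,0,0,0],[-46,0,0,0,0,0],[-46,0,0,0,0,0]]' && python3 - <<'E'
from h import *
force()
E
python3 -m inch '[[0,0,2,0,0,0],[0,0,6,0,0,0],[0,0,11,0,0,0],[0,0,15,0,0,0],[0,0,18,0,0,0],[0,0,19,0,0,0],[0,0,19,0,0,0],[0,0,19,0,0,0]]' && python3 - <<'E'
from h import *
force(10)
E
```

```text
time: 10.4
position: [0.4238, -0.0355, 0.2126]
tool_rot: [3.141, 0.039, 0.0]
ft_force: [-0.7, 0.1, -1.2]
grip_width: 0.246
grip_force: 25.0
10.8 F [ 0.28  0.23 -1.32] sd [0.41 0.58 0.31] pos [ 0.42383 -0.03547  0.21256] grip 22.0
time: 11.8
position: [0.4236, -0.0355, 0.2314]
tool_rot: [3.141, 0.039, -0.001]
ft_force: [-0.6, -0.6, -1.8]
grip_width: 0.25
grip_force: 25.0
12.3 F [-0.15 -0.02 -1.55] sd [0.47 0.46 0.43] pos [ 0.4237  -0.03547  0.23152] grip 21.6
```

```bash
cat > f.py <<'E'
from h import *
force(6)
E
python3 -m inch '[[0,0,1.5,0,0,0],[0,0,3,0,0,0],[0,0,3,0,0,0]]' >/dev/null && python3 f.py && for i in 1 2 3; do python3 -m inch '[[0,0,0.6,0,0,0],[0,0,0.6,0,0,0]]' >/dev/null; python3 f.py; done
```

```text
12.97 F [-0.2  -0.22 -1.48] sd [0.6  0.36 0.6 ] pos [ 0.42375 -0.03547  0.23459] grip 21.8
13.53 F [ 0.05  0.03 -1.3 ] sd [0.4  0.4  0.37] pos [ 0.42375 -0.03547  0.23519] grip 21.7
14.07 F [ 0.46  0.06 -1.36] sd [0.38 0.35 0.5 ] pos [ 0.42369 -0.03545  0.23573] grip 21.9
14.62 F [ 0.23  0.09 -3.26] sd [0.48 0.44 0.43] pos [ 0.42367 -0.03545  0.23629] grip 22.0
```

```bash
python3 -m inch '[[0,0,-0.1,0,0,0],[0,0,-0.1,0,0,0],[0,0,-0.1,0,0,0],[0,0,-0.1,0,0,0]]' && python3 - <<'E'
from h import *
force(16)
E
```

```text
time: 15.12
position: [0.4237, -0.0355, 0.2363]
tool_rot: [3.141, 0.039, -0.0]
ft_force: [0.0, -0.1, -3.1]
grip_width: 0.251
grip_force: 25.0
15.93 F [-0.29  0.15 -2.78] sd [0.32 0.61 0.42] pos [ 0.42372 -0.03546  0.23627] grip 21.6
```

```bash
python3 -m inch '[[0,0,0.4,0,0,0],[0,0,0.9,0,0,0],[0,0,1.4,0,0,0],[0,0,1.9,0,0,0],[0,0,2.4,0,0,0],[0,0,2.9,0,0,0],[0,0,3.5,0,0,0],[0,0,4.5,0,0,0],[0,0,6,0,0,0],[0,0,8,0,0,0],[0,0,11,0,0,0],[0,0,14,0,0,0],[0,0,17,0,0,0],[0,0,20,0,0,0],[0,0,22,0,0,0],[0,0,23,0,0,0],[0,0,23,0,0,0],[0,0,23,0,0,0]]' && python3 - <<'E'
from h import *
force(20); force(20)
E
```

```text
time: 18.18
position: [0.4237, -0.0355, 0.2592]
tool_rot: [3.141, 0.039, -0.0]
ft_force: [-0.1, -0.3, -4.4]
grip_width: 0.256
grip_force: 25.0
19.18 F [ 0.08 -0.03 -4.92] sd [0.37 0.58 0.58] pos [ 0.42373 -0.03546  0.25926] grip 21.6
20.18 F [ 0.06 -0.15 -4.67] sd [0.39 0.43 0.54] pos [ 0.42374 -0.03547  0.25929] grip 21.7
```

The load is about 3.4 N, so the tin weighs about 345 g and goes on the blue trivet. I carry it smoothly.

```bash
python3 -m inch '[[0.1,-0.3,0,0,0,0],[0.6,-2,0,0,0,0],[1.9,-6,0,0,0,0],[4.2,-13,0,0,0,0],[7.5,-23.5,0,0,0,0],[11.7,-37,0,0,0,0],[16.9,-53.4,0,0,0,0],[22.9,-72,0,0,0,0],[29.3,-92.4,0,0,0,0],[36,-113.5,0,0,0,0],[42.7,-134.6,0,0,0,0],[49.1,-155,0,0,0,0],[55.1,-173.6,0,0,0,0],[60.3,-190,0,0,0,0],[64.5,-203.5,0,0,0,0],[67.8,-214,0,0,0,0],[70.1,-221,0,0,0,0],[71.4,-225,0,0,0,0],[71.9,-226.7,0,0,0,0],[72,-227,0,0,0,0]]' && python3 - <<'E'
from h import *
force(10)
im,d,K,T=grab('scene'); 
o=np.array([.4955,-.2627,.05]); c=T[:3,:3].T@(o-T[:3,3]); u,v=int(K[0,0]*c[0]/c[2]+K[0,2]),int(K[1,1]*c[1]/c[2]+K[1,2])
cv2.imwrite('pics/c6.png',cv2.resize(im[v-35:v+35,u-45:u+45],None,fx=8,fy=8,interpolation=2)[:,:,::-1])
P=pts(d,K,T); m=cv2.inRange(cv2.cvtColor(im,cv2.COLOR_RGB2HSV),(45,80,20),(90,255,255)); m[:,:u-45]=0; m[:,u+45:]=0
w=P[m>0]; w=w[abs(w[:,2]-.08)<.03]; print(len(w),w.mean(0).round(4),w.min(0).round(3),w.max(0).round(3))
E
```

```text
time: 22.68
position: [0.4958, -0.2622, 0.2593]
tool_rot: [-3.141, -0.04, 0.0]
ft_force: [0.4, 0.6, -3.8]
grip_width: 0.255
grip_force: 25.0
23.18 F [ 0.22  0.17 -5.32] sd [0.46 0.61 0.38] pos [ 0.49577 -0.26222  0.25931] grip 21.8
14 [ 0.4749 -0.2905  0.083 ] [ 0.464 -0.302  0.078] [ 0.486 -0.282  0.088]
```

View pics/c6.png

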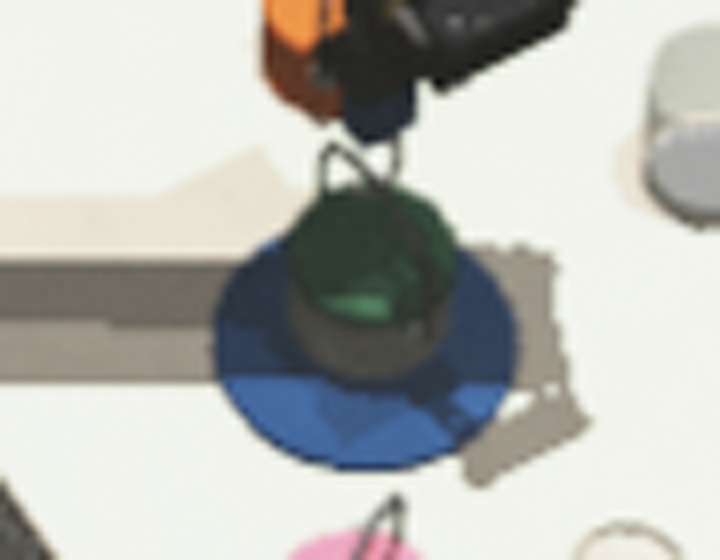

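The tin hangs level over the trivet, lid at (372,250), trivet centre at about (366,350), which matches for its height. Now I lower it.

```bash
python3 -m inch '[[0,0,-1,0,0,0],[0,0,-3,0,0,0],[0,0,-6,0,0,0],[0,0,-8.5,0,0,0],[0,0,-10.5,0,0,0],[0,0,-11.5,0,0,0],[0,0,-12.3,0,0,0],[0,0,-13,0,0,0],[0,0,-13.7,0,0,0],[0,0,-14.4,0,0,0],[0,0,-15.1,0,0,0],[0,0,-15.8,0,0,0],[0,0,-16.5,0,0,0],[0,0,-17.5,0,0,0],[0,0,-19,0,0,0],[0,0,-19,0,0,0]]' && python3 f.py && python3 -m inch '[[0,0,-2,0,0,0],[0,0,-6,0,0,0],[0,0,-11,0,0,0],[0,0,-16,0,0,0],[0,0,-19.5,0,0,0],[0,0,-21,0,0,0],[0,0,-21,0,0,0]]' && python3 f.py
```

```text
time: 25.22
position: [0.4956, -0.2625, 0.2402]
tool_rot: [3.141, 0.039, -0.0]
ft_force: [-0.3, -0.9, -1.5]
grip_width: 0.249
grip_force: 25.0
25.52 F [-0.29  0.06 -1.32] sd [0.76 0.36 0.32] pos [ 0.49574 -0.26249  0.2403 ] grip 21.5
time: 26.4
position: [0.4957, -0.2625, 0.2192]
tool_rot: [3.141, 0.039, -0.0]
ft_force: [0.5, 0.8, -1.5]
grip_width: 0.254
grip_force: 25.0
26.7 F [ 0.1   0.37 -1.32] sd [0.38 0.34 0.3 ] pos [ 0.49584 -0.26252  0.21944] grip 21.4
```

```bash
python3 -m inch '[[1,0,0,0,0,0],[3,0,0,0,0,0],[6,0,0,0,0,0],[9,0,0,0,0,0],[12,0,0,0,0,0],[16,0,0,0,0,0],[20,0,0,0,0,0],[25,0,0,0,0,0],[31,0,0,0,0,0],[37,0,0,0,0,0],[43,0,0,0,0,0],[49,0,0,0,0,0],[53,0,0,0,0,0],[55,0,0,0,0,0],[55,0,0,0,0,0]]' && python3 f.py; python3 -m inch '[[0,0,5,0,0,0],[0,0,20,0,0,0],[0,0,40,0,0,0],[0,0,60,0,0,0],[0,0,75,0,0,0],[0,0,84,0,0,0],[0,0,86,0,0,0],[0,0,86,0,0,0]]'; python3 - <<'E'
from h import *
im,d,K,T=grab('scene'); np.savez('pics/scene7.npz',im=im,d=d,K=K,T=T)
cv2.imwrite('pics/c7.png',cv2.resize(im[130:310,180:350],None,fx=3.3,fy=3.3,interpolation=2)[:,:,::-1])
P=pts(d,K,T); m=cv2.inRange(cv2.cvtColor(im,cv2.COLOR_RGB2HSV),(45,60,20),(90,255,255)); m[:210]=0; m[:,320:]=0
w=P[m>0]; w=w[abs(w[:,2]-.068)<.015]; print(len(w),w.mean(0).round(4),w.min(0).round(3),w.max(0).round(3)); print(ctrl.get_state()['joint_positions'].round(2) )
E
```

```text
time: 28.58
position: [0.5508, -0.2625, 0.2192]
tool_rot: [3.141, 0.039, -0.0]
ft_force: [0.1, 0.4, -1.2]
grip_width: 0.25
grip_force: 25.0
28.88 F [-0.08  0.05 -1.45] sd [0.67 0.36 0.31] pos [ 0.55059 -0.26254  0.21932] grip 21.8
time: 29.88
position: [0.5505, -0.2623, 0.3048]
tool_rot: [-3.141, -0.039, 0.001]
ft_force: [0.2, 0.4, -2.1]
grip_width: 0.251
grip_force: 25.0
177 [ 0.488  -0.2723  0.0696] [ 0.456 -0.313  0.057] [ 0.537 -0.226  0.083]
[-0.24  0.26  0.79  1.47 -0.18  1.49 -1.  ]
```

View pics/c7.png

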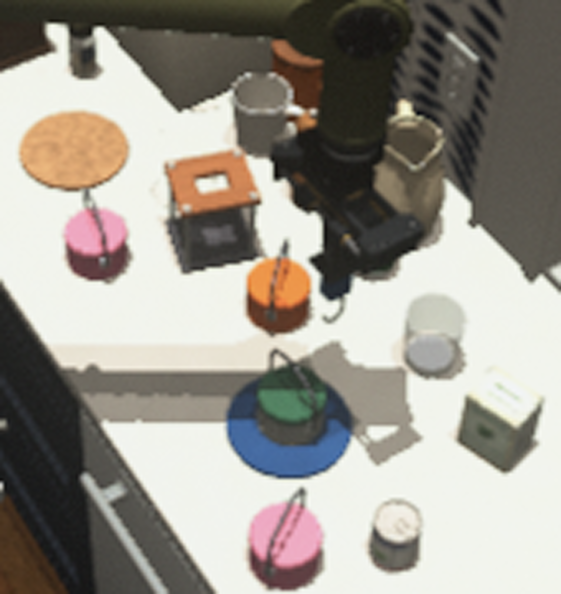

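The tin stands centred on the blue trivet at (290,405) with its bail upright. The hook is free at (335,305) and everything else is in place. I return the scale above the stand.

```bash
python3 -m inch '[[0,4,2,0,0,4],[1,14,5,0,0,12],[3,30,5,0,0,21],[5,48,5,0,0,31],[7,66,5,0,0,41],[9,84,5,0,0,51],[11,102,5,0,0,61],[13,120,5,0,0,71],[15,138,5,0,0,81],[16,156,5,0,0,91],[18,174,5,0,0,101],[20,192,5,0,0,111],[21,211,5,0,0,121],[22,231,5,0,0,131],[23,252,5,0,0,141],[24,273,5,0,0,149],[25,292,5,0,0,155],[26,306,5,0,0,159],[26,315,5,0,0,161.5],[26,317.5,5,0,0,162]]'; python3 -m inch '[[0,0,0,0,0,0],[0,0,0,0,0,0],[0,0,0,0,0,0]]'; python3 f.py
```

```text
time: 32.42
position: [0.5765, 0.0555, 0.3098]
tool_rot: [-0.452, -3.108, 0.0]
ft_force: [-0.5, -0.4, -1.6]
grip_width: 0.255
grip_force: 25.0
time: 32.8
position: [0.5768, 0.0544, 0.3104]
tool_rot: [0.454, 3.108, -0.0]
ft_force: [0.2, 0.7, -1.1]
grip_width: 0.25
grip_force: 25.0
33.1 F [-0.21 -0.23 -1.9 ] sd [0.87 0.24 0.3 ] pos [0.57676 0.05481 0.31033] grip 22.1
```

```bash
python3 -m inch '[[0,0,-8,0,0,0],[0,0,-25,0,0,0],[0,0,-38,0,0,0],[0,0,-45,0,0,0],[0,0,-52,0,0,0],[0,0,-60,0,0,0],[0,0,-70,0,0,0],[0,0,-80,0,0,0],[0,0,-88,0,0,0],[0,0,-95,0,0,0],[0,0,-100,0,0,0],[0,0,-106,0,0,0],[0,0,-112,0,0,0],[0,0,-118,0,0,0],[0,0,-124,0,0,0],[0,0,-132,0,0,0],[0,0,-140,0,0,0],[0,0,-148,0,0,0],[0,0,-153,0,0,0],[0,0,-155,0,0,0]]'; python3 f.py; python3 -m inch '[[0,0,-2,0,0,0],[0,0,-4,0,0,0],[0,0,-5,0,0,0],[0,0,-5.5,0,0,0],[0,0,-6,0,0,0],[0,0,-6.5,0,0,0],[0,0,-6.5,0,0,0]]'; python3 f.py
```

```text
time: 35.6
position: [0.5766, 0.055, 0.1549]
tool_rot: [-0.453, -3.108, 0.0]
ft_force: [0.9, 0.7, -1.1]
grip_width: 0.252
grip_force: 25.0
35.9 F [ 0.08 -0.19 -1.34] sd [0.54 0.37 0.24] pos [0.57684 0.05504 0.15536] grip 21.8
time: 36.78
position: [0.5767, 0.055, 0.1488]
tool_rot: [0.453, 3.109, 0.0]
ft_force: [1.6, 1.3, -1.6]
grip_width: 0.251
grip_force: 25.0
37.08 F [-0.07 -0.32 -1.38] sd [0.64 0.38 0.36] pos [0.57677 0.05505 0.14882] grip 21.6
```

```bash
for i in 1 2; do python3 -m inch '[[0,0,-0.4,0,0,0],[0,0,-0.4,0,0,0]]' >/dev/null; python3 f.py; done
```

```text
37.62 F [-1.03  0.01  1.59] sd [0.49 0.34 0.36] pos [0.5768  0.05505 0.14868] grip 21.5
38.17 F [-2.05 -0.2   5.17] sd [0.43 0.2  0.57] pos [0.57682 0.05506 0.14868] grip 21.9
```

Home, with the collar seated. I release to 60 mm and go straight up.

```bash
python3 -m inch '[[0,0,0.6,0,0,0],[0,0,0.6,0,0,0],[0,0,0.6,0,0,0],[0,0,0.6,0,0,0],[0,0,0.6,0,0,0]]' 60 20; python3 -m inch '[[0,0,4,0,0,0],[0,0,12,0,0,0],[0,0,30,0,0,0],[0,0,60,0,0,0],[0,0,95,0,0,0],[0,0,120,0,0,0],[0,0,130,0,0,0],[-10,0,130,0,0,0],[-40,40,130,0,0,0],[-80,90,130,0,0,0],[-120,140,130,0,0,0],[-150,190,130,0,0,0],[-170,230,130,0,0,0],[-180,245,130,0,0,0],[-180,250,130,0,0,0],[-180,250,130,0,0,0]]'; python3 - <<'E'
from h import *
im,d,K,T=grab('scene'); im2,*_=grab('top')
a=cv2.resize(im[150:300,180:330],(500,500)); b=cv2.resize(im2[140:270,210:370],None,fx=1.8,fy=1.8)
P=pts(_[0],_[1],_[2]); q=P[150:210,215:272]; g=q[(q[...,2]>.15)&(q[...,2]<.2)]; print(g.mean(0) if len(g) else None,len(g))
c=np.zeros((500,500+b.shape[1],3),np.uint8); c[:,:500]=a; c[:b.shape[0],500:]=b; cv2.imwrite('pics/c8.png',c[:,:,::-1])
E
```

```text
time: 38.8
position: [0.5767, 0.0551, 0.1485]
tool_rot: [-0.453, -3.109, -0.0]
ft_force: [-0.3, -0.5, 0.1]
grip_width: 0.666
grip_force: 0.0
time: 40.8
position: [0.3978, 0.3035, 0.2782]
tool_rot: [0.456, 3.108, -0.002]
ft_force: [-0.4, 0.2, 0.4]
grip_width: 0.688
grip_force: 0.0
[0.57569957 0.05755898 0.1745383 ] 87
```

View pics/c8.png

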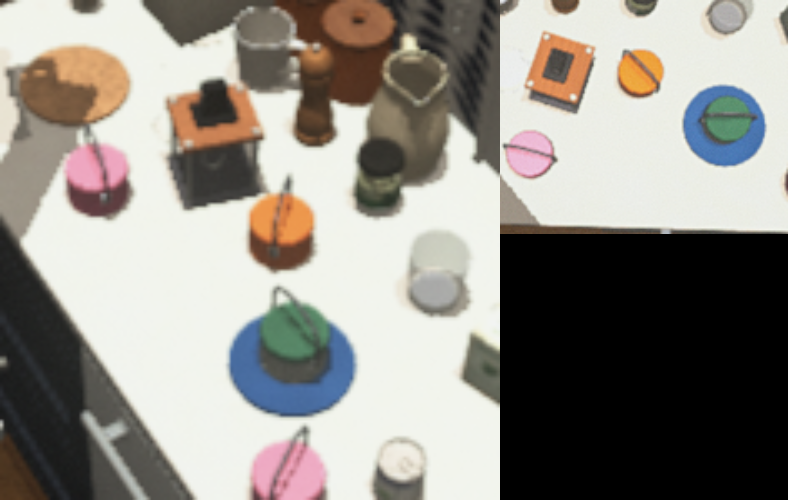

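The scale sits upright in its stand at (213,105), and the tin stands on the blue trivet at (293,340). I hand the job in.

```bash
python3 -c "
from bench import ctrl
print(ctrl.close_job())"
```

```text
the job is handed in; nothing more can be done
None
```

The tin weighed about 345 g, so it is standing centred on the blue trivet; the scale is unhooked and back home in its stand, and the job was handed in at about 41 s (no verdict was returned).

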